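Change the block in a dry-bath heater

TASK

Change the heating block in the dry-bath heater: lift out the block with many small holes and seat it in the pocket of the grey storage tray, and seat the block with two large holes in the heater in its place. Both blocks must end fully home, flat and square, notch over the key post, lowered in rather than dropped and let go of. Leave the bottle with the blue cap by the heater, the beaker and the roll of tape where they stand.

Things in the scene. Friction and masses are not known exactly. Their poses are not given: they have to be found in the camera images.
- small_block_center (a point): Centre (25 mm above the underside) of the block with many small holes: aluminium heating block, 46 mm wide (its x) by 80 mm long (its y) by 50 mm high (z up), 0.3 to 0.6 kg, with a square notch cut the full height out of its (-x, +y) corner, 14 mm along x and 20 mm along y. Its top has fourteen small round holes in rows. It starts seated in the heater's pocket, its top 26 mm above the deck.
- large_block_center (a point): Centre (25 mm above the underside) of the block with two large holes: aluminium heating block, 46 mm wide (its x) by 80 mm long (its y) by 50 mm high (z up), 0.3 to 0.6 kg, with a square notch cut the full height out of its (-x, +y) corner, 14 mm along x and 20 mm along y. Its top has two holes 21 mm across. It stands upright on the bench, left of the heater or right of the pipette stand, turned up to 1.4 rad.
- small_block_notch (a point): Middle of the notch of the small-hole block, at the level of its underside: at (-16, +30, -25) mm from its centre in its own axes.
- large_block_notch (a point): Middle of the notch of the large-hole block, at the level of its underside: at (-16, +30, -25) mm from its centre in its own axes.
- heater_pocket (a point): Centre of the pocket's floor in the white dry-bath heater (fixed, 124 mm along y, from 40 mm behind to 75 mm in front of this point; its sloping control panel in front is lower than the deck). The floor is 18 mm above the bench and 24 mm below the flat deck. The pocket is 49 mm (x) by 83 mm (y): 1.5 mm clear of a block on every side, with a 4 mm sloping lead-in round its mouth; z up.
- heater_key (a point): Middle of the heater pocket's key post, at floor level: at (-16, +30, 0) mm from the pocket's centre in its axes. The post fills that corner of the pocket up to 5 mm below the mouth. A block goes down only with its notch over this post, x and y of block and pocket pointing the same ways.
- tray_pocket (a point): Centre of the pocket's floor in the grey storage tray (fixed, 74 mm along x, 108 mm along y, 24 mm high). The floor is 6 mm above the bench and 18 mm below the rim. It stands left of the heater or right of the pipette stand. The pocket starts empty and is 49 mm (x) by 83 mm (y): 1.5 mm clear of a block on every side, with a 4 mm sloping lead-in round its mouth; z up.
- tray_key (a point): Middle of the tray pocket's key post, at floor level: at (-16, +30, 0) mm from the pocket's centre in its axes. The post fills that corner of the pocket up to 5 mm below the mouth. A block goes down only with its notch over this post, x and y of block and pocket pointing the same ways.
- small_block: The small-hole block; origin at the centre of its underside, axes as for its centre.
- large_block: The large-hole block; origin at the centre of its underside, axes as for its centre.
- bottle_3: Bystander: round glass bottle with a blue screw cap, 69 mm across, 139 mm high, standing loose behind and to the left of the heater; origin at the centre of its underside.
- beaker: Bystander: small glass beaker, 60 mm across, 68 mm high, standing loose on the right near the front edge of the bench, in front of the pipette stand; origin at the centre of its underside.
- tape_roll: Bystander: roll of yellow tape lying flat, 72 mm across, 19 mm high, loose near the front edge of the bench in front of the heater; origin at the centre of its underside.
- analyser_top (a point): Top of the fixed analyser to the right of the heater, an obstacle: a tall white box with a tilted screen, about 0.45 m high here, 0.2 m across, its syringes and valves standing out to about 0.13 m in front of this point up to 0.3 m high. Pass in front of or above it.
- stand_top (a point): Top of the fixed pipette stand, an obstacle: a post about 0.3 m high with arms reaching about 0.12 m out all round at that height, two pipettes hanging at its far side. Cross in front of it with what is held above 0.35 m, and come down only once past it.

How it is judged (in metres and radians):
At the end, for the whole second after the job is handed in: The small-hole block is seated in the tray and the large-hole block in the heater: each centred on its pocket within 3 mm, its underside within 2.5 mm of the pocket floor, upright within 0.03 rad, square within 0.06 rad, its notch within 7 mm of the key post, and at rest (horizontal distance between small_block_center and tray_pocket below 0.003 m and z of small_block_center in the frame of tray_pocket between 0.022 and 0.0275 m and angle between each of small_block_center, large_block_center's own z axis and vertical below 0.03 rad and angle between the x axis of small_block_center and the x axis of tray_pocket, either way round below 0.06 rad and horizontal distance between small_block_notch and tray_key below 0.007 m and linear speed of each of small_block, large_block below 0.02 m/s and horizontal distance between large_block_center and heater_pocket below 0.003 m and z of large_block_center in the frame of heater_pocket between 0.022 and 0.0275 m and angle between the x axis of large_block_center and the x axis of heater_pocket, either way round below 0.06 rad and horizontal distance between large_block_notch and heater_key below 0.007 m); the robot touches nothing.
It fails at once if the glass bottle is pushed more than 30 mm or tipped (distance of bottle_3 from where it was at the start of the episode above 0.03 m or angle between bottle_3's own z axis and vertical above 0.3 rad).
It fails at once if the beaker is pushed more than 30 mm or tipped (distance of beaker from where it was at the start of the episode above 0.03 m or angle between beaker's own z axis and vertical above 0.3 rad).
It fails at once if the tape roll is pushed more than 30 mm or tipped (distance of tape_roll from where it was at the start of the episode above 0.03 m or angle between tape_roll's own z axis and vertical above 0.3 rad).
It fails at once if the small-hole block falls into a pocket (faster than 0.6 m/s within 25 mm of its seat) (distance between small_block and tray_pocket below 0.025 m and linear speed of small_block above 0.6 m/s).
It fails at once if the large-hole block falls into a pocket (faster than 0.6 m/s within 25 mm of its seat) (distance between large_block and heater_pocket below 0.025 m and linear speed of large_block above 0.6 m/s).
It also fails if it takes over 72 s, if anything falls off the work surface, if the arm or the gripper's body presses on something with over 40 N, if the wrist force passes 120 N, or if a joint passes its speed limit or range.

ROBOT

A 7-joint arm with a two-finger parallel gripper is mounted at the origin on a cart in front of the work surface, level with it; the furniture and walls round the work are solid. World frame = base frame: x ahead of the robot, y to its left, z up, the work surface at z = 0. Lengths are in mm, angles in degrees, forces in N, time in s.
With the tool pointing down it reaches from about 350 to 775 mm from the base axis. Payload 3.1 kg.
Tool frame: the origin (TCP) lies at the very end of the fingers, on their centre line; the grasp point (between the pads) lies 19 mm behind it (robot.hold_point_z is the distance from the TCP to the grasp point, in mm); z points along the fingers, y is the line along which they close (so a half turn about z gives the same grasp; the last joint's range is limited). The gripper opens to 85 mm and grips with 20 to 120 N. Pads are 22 mm wide; open, the fingers measure 114 mm over their backs; the gripper's body (76 mm by 85 mm) begins 54 mm behind the grasp point. The pads swing forward as they close: fully open they stand 13 mm farther back than shut.
Start: joints at [-69.483, 17.813, 0.802, 86.603, -0.252, 75.585, -1.558], TCP at [214.054, 506.654, 231.304] pointing down, gripper open.
Joint ranges: [-154.91, 154.91], [-16.99, 109.72], [-72.82, 74.43], [7.12, 147.25], [-82.49, 262.49], [11.32, 116.49], [-174.64, 174.64]. Speed limits (degrees/s): [159.86, 159.86, 180, 180, 180, 180, 180].

INTERFACE

Orientations are given as a 3x3 rotation matrix whose columns are the frame's x, y, z axes.
In Python, from cell import robot, viewer, models gives the robot as it stands. The module is installed in compiled form; this text tells all that it offers. Calls block until the motion is done:
- robot.movep(position, orientation): joint-space move of the TCP to a pose.
- robot.servo_line(position, attitude=None, v=150, until_force=None): straight line of the TCP; attitude=None keeps the orientation; v is the mean speed in mm/s. With until_force (N) it stops when the force on the tool has changed by that much, and returns True; else False.
- robot.move_joints(angles): joint-space move.
- robot.move_gripper(opening, newtons=None): finger opening in mm; newtons is the grip in N (None keeps the last); returns when the fingers have stopped.
- robot.dwell(seconds).
- robot.solve_ik(position, orientation): joint angles nearest the present ones, or None.
- robot.read_state(): the state.
- viewer.capture(name): name is "side" or "top"; returns a dict with "color" (420x560x3 uint8, red, green, blue), "depth" (420x560 float32, mm along the optical axis (not along the pixel's ray), 0 where there is no reading), "vfov" (degrees; the focal length in pixels is half the picture's height over the tangent of half this angle, whatever the lens; pixels are square), "cx", "cy" (the principal point, pixels), "world_from_camera" (4x4, takes a point from camera to world coordinates). Camera axes: x right, y down, z forward; pixel columns grow to the right and rows downward; lengths in mm; the calibration is good to about 2 mm. A picture is of the moment at which its call begins.
A pose or a line that the arm cannot do raises robot.Unreachable and nothing moves.
- robot.sign_off(): hands the job in; it is judged then, once.
Trained networks look in the newest picture that a camera, given by its name, has taken for a name from the list of things; names that differ only in an ending like _2 or _b are one class to them, and where a whole thing is asked for, a point or a joint stands for the part that bears it (a point fixed in the world has none). Each returns a list of dicts, best first, with "conf" (0 to 1); they miss things now and then, are a little off and sometimes report something else, mostly with a low value. They report only what shows in the picture. A call takes as long as a camera call.
- models.regions_of(camera, label): "mask" (420x560 bool, what is visible of it) and "box" ([left, top, right, bottom] in pixels, round what is visible of it).
The state is a dict: "clock": time; "joint_positions": joint angles; "qd": joint speeds; "joint_efforts": joint torques, N m; "tcp_pos": TCP position; "orientation": TCP orientation; "ft_force": force on the tool from outside, world axes, zero at the start; "torque": the same for the moment, N m; "grip_width": finger opening in mm; "gripper_force": force on a finger pad.
Only numpy, scipy, OpenCV 4.12 (cv2) and the standard library are available. Lean on these libraries where they do the work, as an engineer would, in place of code of your own. Each camera call takes 0.05 s, during which the arm holds its last target. There are 200 camera calls.

## Working session

There is one attempt and no reset: what is moved stays moved. The work goes in short steps, each a Python script; the robot and the scene stay as the last script left them, time stands still between calls to the robot, and variables do not carry over. Pictures are saved under pics/ and viewed, at most 10 in all, crops included, and the job is handed in when it is done.

```bash
mkdir -p pics
cat > h.py <<'E'
import numpy as np, cv2
from cell import robot, viewer, models
def cap(n):
    c=viewer.capture(n); H=c["depth"].shape[0]
    f=H/2/np.tan(np.radians(c["vfov"])/2); d=c["depth"].astype(float)
    v,u=np.mgrid[:d.shape[0],:d.shape[1]]
    P=np.stack([(u-c["cx"])/f*d,(v-c["cy"])/f*d,d],-1); T=np.array(c["world_from_camera"])
    W=P@T[:3,:3].T+T[:3,3]; W[d==0]=np.nan
    return c,W
def save(c,name,box=None,s=1.4):
    im=c["color"][...,::-1]
    if box: l,t,r,b=box; im=im[t:b,l:r]
    cv2.imwrite("pics/"+name,cv2.resize(im,None,fx=s,fy=s,interpolation=cv2.INTER_CUBIC))
E
python3 - <<'E'
from h import *
for n in ("top","side"):
    c,W=cap(n); save(c,n+"0.png"); np.savez(n+"0.npz",W=W,color=c["color"]); print(n,c["vfov"],np.round(c["world_from_camera"],3).tolist())
    for l in ["small_block","large_block","heater_pocket","tray_pocket","bottle_3","beaker","tape_roll","analyser_top","stand_top"]:
        try:
            for r in models.regions_of(n,l)[:2]:
                p=W[r["mask"]]; p=p[~np.isnan(p[:,0])]
                print(l,round(r["conf"],2),np.round(r["box"]),np.round(np.median(p,0)), "zmax",np.round(np.percentile(p[:,2],97)))
        except Exception as e: print(l,e)
print(robot.read_state()["clock"],robot.hold_point_z)
E
```

```text
top 46.112089912351856 [[-0.464, -0.698, 0.545, -503.343], [-0.885, 0.376, -0.272, 520.284], [-0.015, -0.609, -0.793, 1784.868], [0.0, 0.0, 0.0, 1.0]]
small_block 0.67 [230. 236. 253. 253.] [583. 165.  62.] zmax 73.0
large_block 0.71 [199. 293. 222. 310.] [423. 381.  38.] zmax 54.0
heater_pocket 0.75 [225. 236. 256. 260.] [568. 179.  39.] zmax 53.0
heater_pocket 0.23 [201. 293. 221. 313.] [422. 382.  37.] zmax 54.0
tray_pocket 0.98 [355. 206. 386. 227.] [ 486. -424.   12.] zmax 28.0
bottle_3 0.96 [191. 210. 211. 245.] [725. 282.  89.] zmax 142.0
beaker 0.5 [353. 230. 364. 251.] [ 382. -288.   37.] zmax 68.0
tape_roll 0.77 [246. 283. 263. 299.] [384. 200.  16.] zmax 25.0
tape_roll 0.34 [190. 212. 209. 242.] [724. 282.  90.] zmax 142.0
analyser_top it knows: beaker, bottle, heater_key, heater_pocket, large_block, large_block_center, large_block_notch, small_block, small_block_center, small_block_notch, tape_roll, tray_key, tray_pocket
stand_top it knows: beaker, bottle, heater_key, heater_pocket, large_block, large_block_center, large_block_notch, small_block, small_block_center, small
[... 440 characters left out ...]
53.  31.] zmax 44.0
tray_pocket 0.6 [212. 223. 248. 255.] [544. 151.  31.] zmax 44.0
bottle_3 0.8 [230. 177. 245. 207.] [724. 265.  91.] zmax 321.0
beaker 0.9 [298. 319. 314. 349.] [ 389. -287.   40.] zmax 69.0
tape_roll 0.55 [173. 251. 197. 273.] [390. 193.  16.] zmax 22.0
analyser_top it knows: beaker, bottle, heater_key, heater_pocket, large_block, large_block_center, large_block_notch, small_block, small_block_center, small_block_notch, tape_roll, tray_key, tray_pocket
stand_top it knows: beaker, bottle, heater_key, heater_pocket, large_block, large_block_center, large_block_notch, small_block, small_block_center, small_block_notch, tape_roll, tray_key, tray_pocket
0.8 18.700000000000003
```

View pics/top0.png

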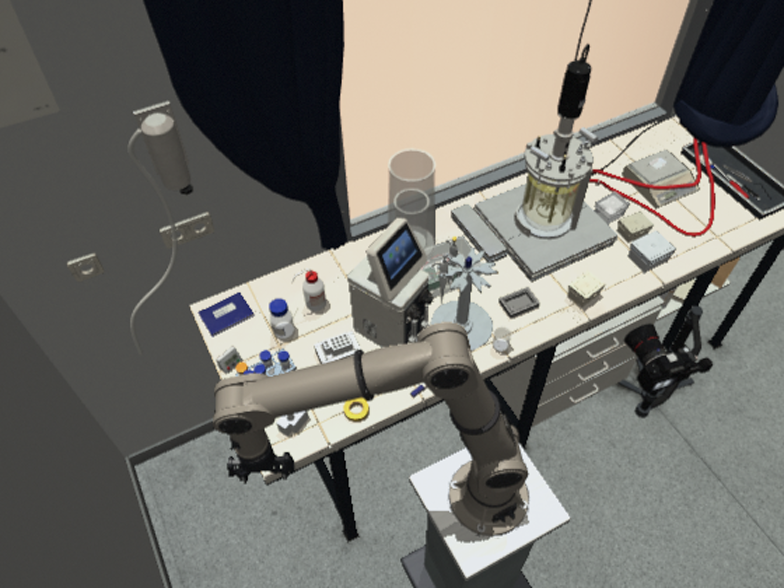

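View pics/side0.png

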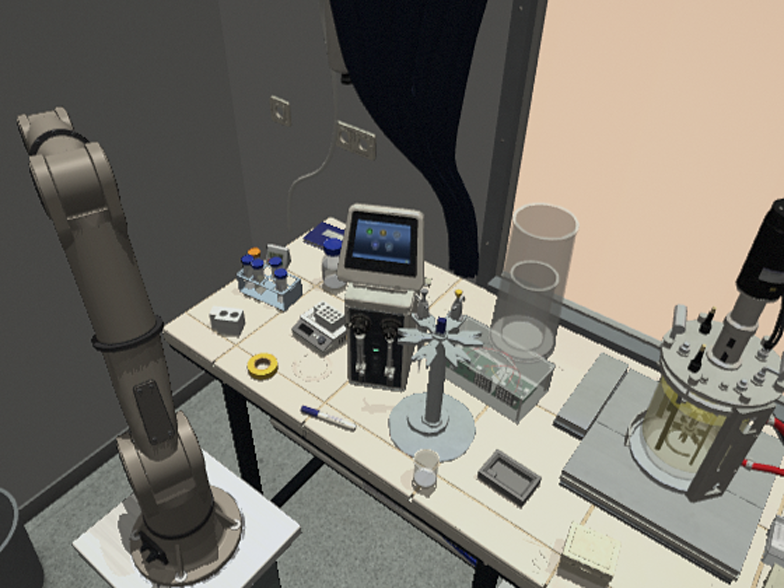

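Run:
```python
import cv2,numpy as np
a=np.load("top0.npz")["color"][...,::-1]; b=np.load("side0.npz")["color"][...,::-1]
def cr(im,x,y,w=44,h=33): return cv2.resize(im[y-h//2:y-h//2+h,x-w//2:x-w//2+w],(396,297),interpolation=cv2.INTER_CUBIC)
cv2.imwrite("pics/crops.png",np.vstack([np.hstack([cr(a,241,247),cr(a,211,302)]),np.hstack([cr(a,371,217),cr(b,230,232)])]))
```

```text
(no output)
```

View pics/crops.png

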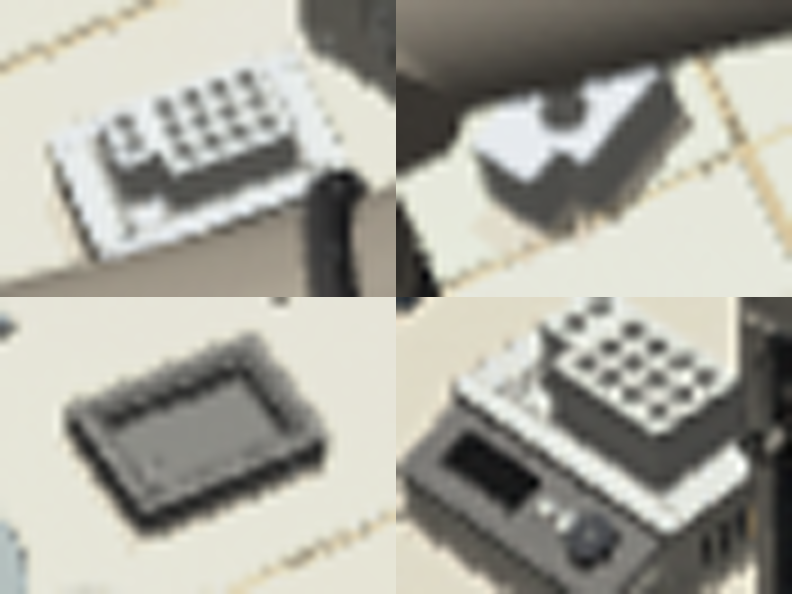

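```bash
cat >> h.py <<'E'
def R(deg):
    a=np.radians(deg); c,s=np.cos(a),np.sin(a); return np.array([[-s,c,0],[c,s,0],[0,0,-1.]])
E
python3 - <<'E'
from h import *
print(np.round(robot.read_state()["orientation"],2).tolist())
robot.movep([380,60,450],R(0)); print(robot.read_state()["clock"],robot.read_state()["joint_positions"])
for n in ("top","side"):
    c,W=cap(n); c["W"]=W; np.save(n+"1.npy",c,allow_pickle=True); save(c,n+"1.png")
    # obstacle extents
    m=(W[...,0]>300)&(W[...,2]>60)&(W[...,2]<500)&(W[...,0]<800)
    for lo,hi in [(60,150),(150,250),(250,330),(330,500)]:
        k=m&(W[...,2]>lo)&(W[...,2]<hi)&(W[...,1]>-360)&(W[...,1]<150)&(W[...,0]>430)
        p=W[k]; print(n,lo,hi,len(p),np.round(np.percentile(p,[1,99],0)).tolist() if len(p) else "")
E
```

```text
[[-0.92, 0.39, 0.0], [0.39, 0.92, 0.0], [0.0, 0.0, -1.0]]
2.7 [-51.26491573  -4.9426781   35.75361834  81.11698094   2.98557338
 102.96644576 -14.7516658 ]
top 60 150 1098 [[470.0, -238.0, 61.0], [791.0, 148.0, 149.0]]
top 150 250 932 [[463.0, -217.0, 151.0], [736.0, 120.0, 248.0]]
top 250 330 864 [[456.0, -171.0, 251.0], [673.0, 83.0, 328.0]]
top 330 500 436 [[498.0, -117.0, 331.0], [799.0, 129.0, 498.0]]
side 60 150 3472 [[473.0, -357.0, 61.0], [799.0, 136.0, 148.0]]
side 150 250 1613 [[465.0, -267.0, 151.0], [800.0, 3.0, 249.0]]
side 250 330 3065 [[439.0, -293.0, 251.0], [797.0, 24.0, 329.0]]
side 330 500 2951 [[504.0, -210.0, 332.0], [798.0, 110.0, 495.0]]
```

View pics/top1.png

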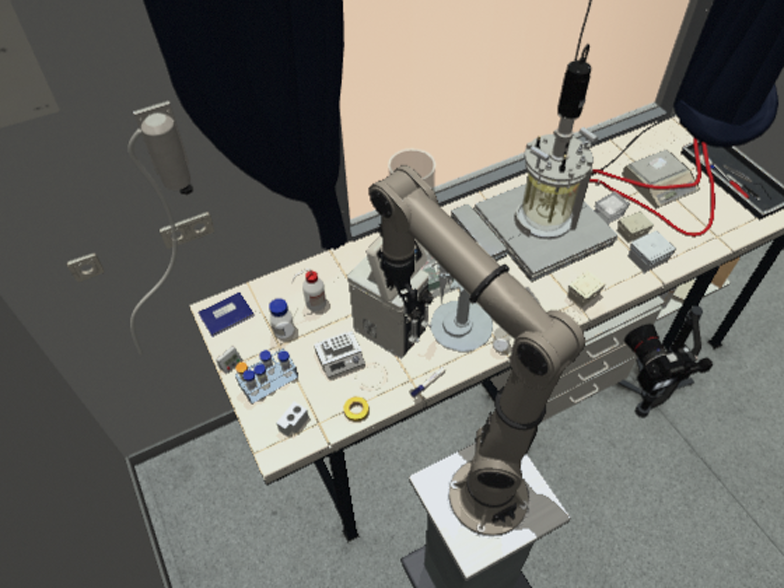

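```bash
cat > fit.py <<'E'
from h import *
from scipy.optimize import minimize
L=np.array([[-9,40],[23,40],[23,-40],[-23,-40],[-23,20],[-9,20]],float)
def rect(a,b): return np.array([[-a,-b],[a,-b],[a,b],[-a,b]],float)
def project(c,P):
    T=np.linalg.inv(np.array(c["world_from_camera"])); Q=P@T[:3,:3].T+T[:3,3]
    f=210/np.tan(np.radians(c["vfov"])/2)
    return np.c_[Q[:,0]/Q[:,2]*f+c["cx"],Q[:,1]/Q[:,2]*f+c["cy"]]
def place(poly,p,z):
    a=p[2]; M=np.array([[np.cos(a),-np.sin(a)],[np.sin(a),np.cos(a)]])
    return np.c_[poly@M.T+p[:2],np.full(len(poly),z)]
def raster(c,poly,p,z,box,s=8):
    uv=(project(c,place(poly,p,z))-[box[0]-.5,box[1]-.5])*s-.5
    w,h=(box[2]-box[0]),(box[3]-box[1]); m=np.zeros((h*s,w*s),np.uint8)
    cv2.fillPoly(m,[np.round(uv*16).astype(np.int32)],255,shift=4)
    return cv2.resize(m,(w,h),interpolation=cv2.INTER_AREA)/255.
def fit(cams,masks,poly,z,x0):
    boxes=[]
    for m in masks:
        v,u=np.where(m); boxes.append((max(u.min()-6,0),max(v.min()-6,0),u.max()+7,v.max()+7))
    def cost(p): return sum(((raster(c,poly,p,z,b)-m[b[1]:b[3],b[0]:b[2]])**2).sum() for c,m,b in zip(cams,masks,boxes))
    best=None
    for da in np.radians(np.arange(0,360,20)):
        if best is None or True:
            r0=cost([x0[0],x0[1],da]); best=min(best or (1e9,0),(r0,da))
    outs=[]
    for da in (best[1],best[1]+.2,best[1]-.2):
        S=np.array([[x0[0],x0[1],da]]*4)+np.array([[0,0,0],[8,0,0],[0,8,0],[0,0,.2]])
        outs.append(minimize(cost,[x0[0],x0[1],da],method="Nelder-Mead",options=dict(initial_simplex=S,xatol=.02,fatol=1e-3,maxiter=400)))
    o=min(outs,key=lambda r:r.fun); return np.r_[o.x[:2],np.degrees(o.x[2])],o.fun,sum(m.sum() for m in masks)
def topmask(c,xy,z,rad,tol=5,close=5):
    W=c["W"]; m=(np.hypot(W[...,0]-xy[0],W[...,1]-xy[1])<rad)&(abs(W[...,2]-z)<tol)
    m=cv2.morphologyEx(m.astype(np.uint8),cv2.MORPH_CLOSE,np.ones((close,close)) if close else np.ones((1,1)))
    n,l,st,_=cv2.connectedComponentsWithStats(m); return l==1+np.argmax(st[1:,4])
E
python3 - <<'E'
from fit import *
cs={n:np.load(n+"1.npy",allow_pickle=True).item() for n in("top","side")}
for nm,xy,z,poly,rad,ho in [("small",(583,160),68,L,60,1),("large",(425,372),50,L,60,1),("tray",(488,-424),24,rect(37,54),75,0)]:
    for sel in (["top"],["side"],["top","side"]):
        cams=[cs[n] for n in sel]; ms=[]
        for c in cams:
            m=topmask(c,xy,z,rad,6,3)
            # fill holes
            cn,_=cv2.findContours(m.astype(np.uint8),cv2.RETR_EXTERNAL,cv2.CHAIN_APPROX_NONE); f=np.zeros(m.shape,np.uint8); cv2.drawContours(f,cn,-1,1,-1); ms.append(f.astype(bool))
        p,e,n=fit(cams,ms,poly,z,xy); zz=[np.round(np.median(c["W"][m][:,2]),1) for c,m in zip(cams,ms)]
        print(nm,sel,np.round(p,2),round(e,1),n,zz)
# deck level
for n,c in cs.items():
    W=c["W"]; k=(abs(W[...,0]-480)<15)&(abs(W[...,1]-300)<15); print(n,"bench z",np.round(np.nanmedian(W[k][:,2]),1),k.sum())
E
```

```text
small ['top'] [586.42 164.12  -3.69] 8.1 170 [np.float64(nan)]
small ['side'] [588.2  160.02  -4.89] 15.6 212 [np.float64(nan)]
small ['top', 'side'] [587.   161.9   -3.67] 31.9 382 [np.float64(nan), np.float64(nan)]
large ['top'] [433.48 375.24  27.85] 11.3 214 [np.float64(47.7)]
large ['side'] [434.91 370.16  29.08] 19.9 218 [np.float64(47.6)]
large ['top', 'side'] [434.08 373.43  27.75] 44.6 432 [np.float64(47.7), np.float64(47.6)]
tray ['top'] [ 434.67 -325.33    2.7 ] 14.0 14 [np.float64(24.2)]
tray ['side'] [ 486.06 -427.43   -2.57] 27.7 877 [np.float64(nan)]
tray ['top', 'side'] [ 485.89 -427.15   -2.64] 187.6 891 [np.float64(24.2), np.float64(nan)]
top bench z -11.1 86
side bench z -6.5 104
```

Run:
```python
from fit import *
cs={n:np.load(n+"1.npy",allow_pickle=True).item() for n in("top","side")}
for n,c in cs.items():
    W=c["W"]; print(n,c["cx"],c["cy"],"nan frac",np.isnan(W[...,0]).mean())
    for xy in [(480,300),(420,290),(420,100),(380,120),(420,-380),(430,-430),(560,-430)]:
        k=(np.hypot(W[...,0]-xy[0],W[...,1]-xy[1])<15); print(xy,np.round(np.nanpercentile(W[k][:,2],[5,50,95]),1),k.sum())
    u0,v0=np.round(project(c,np.array([[486,-427,10.]]))[0]).astype(int)
    print(np.round(W[v0-14:v0+15:2,u0-20:u0+21:2,2]).tolist())
    u0,v0=np.round(project(c,np.array([[587,162,68.]]))[0]).astype(int)
    print(np.round(W[v0-14:v0+15:2,u0-20:u0+21:2,2]).tolist())
```

```text
top 279.6912397318297 208.22215399678603 nan frac 0.0040391156462585035
(480, 300) [-857.6 -703.9    3.8] 71
(420, 290) [-672.3   -1.9    3.4] 42
(420, 100) [-861.3   -4.8    4. ] 62
(380, 120) [-856.5  794.9  843.4] 136
(420, -380) nan 0
(430, -430) nan 0
(560, -430) [-864.8 -852.7 -844.7] 21
[[787.0, 789.0, 787.0, 787.0, 787.0, 786.0, 786.0, 786.0, 784.0, 783.0, 774.0, 2.0, 1.0, -0.0, 3.0, -7.0, 2.0, -5.0, -6.0, -4.0, -0.0], [788.0, 789.0, 784.0, 792.0, 788.0, 787.0, 785.0, 784.0, 786.0, 786.0, 780.0, 773.0, -1.0, 8.0, -4.0, 7.0, -3.0, -5.0, -8.0, -4.0, 1.0], [784.0, 786.0, 786.0, 787.0, 788.0, 784.0, 786.0, 783.0, 781.0, 785.0, 781.0, 781.0, 773.0, 24.0, -0.0, 3.0, -6.0, 2.0, 2.0, -3.0, 7.0], [780.0, 784.0, 782.0, 785.0, 788.0, 789.0, 784.0, 785.0, 788.0, 782.0, nan, 779.0, 779.0, 20.0, 23.0, -0.0, -3.0, 2.0, 2.0, -7.0, -3.0], [783.0, 784.0, 785.0, nan, 784.0, 785.0, 784.0, 784.0, 782.0, 782.0, 780.0, 784.0, 781.0, 776.0, 19.0, 4.0, -7.0, -13.0, 4.0, -2.0, -1.0], [776.0, 776.0, 778.0, 780.0, 780.0, 780.0, 784.0, 783.0, 780.0, 782.0, 784.0, 781.0, 782.0, 776.0, 775.0, 31.0, -2.0, -
[... 4672 characters left out ...]
0, 4.0, 11.0, 4.0, 6.0, 6.0, 22.0, nan, 20.0], [-2.0, -2.0, 4.0, -3.0, -1.0, 9.0, 12.0, 18.0, 23.0, 25.0, 29.0, 9.0, 5.0, 5.0, 7.0, 1.0, 10.0, 21.0, 25.0, 22.0, -4.0], [0.0, -1.0, -6.0, -4.0, 3.0, -4.0, 7.0, 10.0, 15.0, 28.0, 25.0, 28.0, 6.0, 6.0, 6.0, 5.0, 25.0, 25.0, 27.0, 9.0, 3.0], [3.0, -2.0, 5.0, 5.0, -2.0, 0.0, 2.0, 0.0, 9.0, 14.0, 20.0, 28.0, 27.0, 25.0, 5.0, 24.0, 24.0, 19.0, 10.0, -4.0, -1.0], [-2.0, 3.0, 0.0, 2.0, -2.0, -2.0, 1.0, -3.0, 0.0, 2.0, 9.0, 15.0, 21.0, 23.0, 25.0, 23.0, 24.0, 10.0, -2.0, 1.0, 4.0], [0.0, 1.0, 3.0, -4.0, -2.0, -1.0, 4.0, -2.0, -2.0, -2.0, 7.0, 9.0, 12.0, 23.0, 26.0, 25.0, 20.0, 4.0, 3.0, 1.0, 0.0]]
  return np.nanmean(a, axis, out=out, keepdims=keepdims)
```

```bash
cat > rfit.py <<'E'
from fit import *
from scipy.optimize import minimize
S=6
def regions_block(z0,holes,deck=None):
    """list of (name,[polys world-local with z]) drawn in order; faces by side"""
    def f(p,c):
        out=[]; n=len(L); T=np.array(c["world_from_camera"])[:3,3]
        lo=place(L,p,z0 if deck is None else deck); hi=place(L,p,z0+50)
        faces=[]
        for i in range(n):
            j=(i+1)%n; nrm=np.array([hi[j][1]-hi[i][1],-(hi[j][0]-hi[i][0])])*-1  # L is clockwise -> outward left
            if nrm@(T[:2]-hi[i][:2])>0: faces.append((-np.linalg.norm(T[:2]-(hi[i][:2]+hi[j][:2])/2),int(i),np.array([lo[i],lo[j],hi[j],hi[i]])))
        faces.sort(key=lambda t:t[0])
        kind={0:1,2:1,1:2,3:2}  # placeholder
        for d,i,q in faces:
            e=L[(i+1)%n]-L[i]; out.append((1 if abs(e[0])>abs(e[1]) else 2,q))
        out.append((3,hi))
        t=np.linspace(0,2*np.pi,20)[:-1]
        for h in holes: out.append((4,place(h[:2]+h[2]*np.c_[np.cos(t),np.sin(t)],p,z0+50)))
        return out
    return f
def tray(p,c):
    T=np.array(c["world_from_camera"])[:3,3]; out=[]
    o=rect(37,54); hi=place(o,p,24); lo=place(o,p,0)
    for i in range(4):
        j=(i+1)%4; nrm=np.array([hi[j][1]-hi[i][1],-(hi[j][0]-hi[i][0])])
        if nrm@(T[:2]-hi[i][:2])>0: out.append((1+i%2,np.array([lo[i],lo[j],hi[j],hi[i]])))
    out.append((3,hi)); m1=place(rect(28.5,45.5),p,24); m2=place(rect(24.5,41.5),p,20); fl=place(rect(24.5,41.5),p,6)
    for i in range(4):
        j=(i+1)%4; nrm=np.array([hi[j][1]-hi[i][1],-(hi[j][0]-hi[i][0])])
        if nrm@(T[:2]-m2[i][:2])<0: # inner wall visible (far side)
            pass
    out.append((4,m1))
    out.append(("clip",fl,m1,5)); return out
def frac(c,regs,box,K):
    w,h=box[2]-box[0],box[3]-box[1]; lab=np.zeros((h*S,w*S),np.uint8)
    def pix(P): return np.round(((project(c,P)-[box[0]-.5,box[1]-.5])*S-.5)*16).astype(np.int32)
    for r in regs:
        if r[0]=="clip":
            a=np.zeros_like(lab); b=np.zeros_like(lab); cv2.fillPoly(a,[pix(r[1])],1,shift=4); cv2.fillPoly(b,[pix(r[2])],1,shift=4); lab[(a&b)>0]=r[3]
        else: cv2.fillPoly(lab,[pix(r[1])],int(r[0]),shift=4)
    return np.stack([cv2.resize((lab==k).astype(np.float32),(w,h),interpolation=cv2.INTER_AREA).ravel() for k in range(K)],1)
def rfit(views,model,x0,K,zmid,half,yaws):
    dat=[]
    for c in views:
        u,v=np.round(project(c,np.array([[x0[0],x0[1],zmid]]))[0]).astype(int)
        b=(u-half[0],v-half[1],u+half[0]+1,v+half[1]+1); dat.append((c,b,c["color"][b[1]:b[3],b[0]:b[2]].reshape(-1,3)/255.))
    def cost(p):
        t=0
        for c,b,I in dat:
            A=frac(c,model(p,c),b,K); X=np.linalg.lstsq(A,I,rcond=1e-6)[0]; e=((A@X-I)**2).sum(1); t+=np.minimum(e,.15).sum()
        return t
    res=[]
    for y in yaws:
        y=np.radians(y); sx=np.array([[x0[0],x0[1],y]]*4)+np.array([[0,0,0],[5,0,0],[0,5,0],[0,0,.12]])
        res.append(minimize(cost,sx[0],method="Nelder-Mead",options=dict(initial_simplex=sx,xatol=.03,fatol=1e-4,maxiter=160)))
    o=min(res,key=lambda r:r.fun); return np.round(np.r_[o.x[:2],np.degrees(o.x[2]),o.fun],2)
HL=[(0,-18,10.5),(0,18,10.5)]
E
python3 - <<'E'
from rfit import *
cs={n:np.load(n+"1.npy",allow_pickle=True).item() for n in("top","side")}
c0={}
for n in cs: c0[n]=dict(cs[n]); d=np.load(n+"0.npz"); c0[n]["W"]=d["W"]; c0[n]["color"]=d["color"]
np.save("top0.npy",c0["top"],allow_pickle=True); np.save("side0.npy",c0["side"],allow_pickle=True)
for vs in (["top"],["side"],["top","side"]):
    V=[cs[n] for n in vs]
    print(vs,"large",rfit(V,regions_block(0,[]),(434,373),4,25,(17,14),(20,28,36)))
    print(vs,"small",rfit(V,regions_block(18,[],42),(587,162),4,55,(10,8),(-8,0)))
    print(vs,"tray",rfit([c0[n] for n in vs],tray,(486,-427),6,12,(24,20),(-8,0)))
models_ok=[(n,l) for n in("side","top") for l in("tray_key","heater_key","large_block_notch","small_block_notch","tray_pocket","large_block_center","small_block_center")]
for n in("side","top"): cap(n)
for n,l in models_ok:
    for r in models.regions_of(n,l)[:2]: print(n,l,round(r["conf"],2),np.round(r["box"]),r["mask"].sum())
a=c0["side"]["color"]; u,v=364,340
cv2.imwrite("pics/tray.png",cv2.resize(a[v-24:v+24,u-30:u+30,::-1],None,fx=12,fy=12,interpolation=cv2.INTER_CUBIC))
E
```

```text
['top'] large [433.75 373.56  27.97  24.58]
['top'] small [584.75 164.93  -2.3   11.26]
['top'] tray [ 484.64 -425.82   -1.77   32.71]
['side'] large [436.98 372.96  27.91  21.58]
['side'] small [588.88 159.63  -4.06  16.43]
['side'] tray [ 488.29 -426.46   -2.15   18.43]
['top', 'side'] large [436.03 372.79  27.94  50.43]
['top', 'side'] small [586.13 161.55  -5.03  32.02]
['top', 'side'] tray [ 487.7  -426.33   -2.32   59.11]
side tray_key 0.93 [341. 322. 386. 363.] 990
side heater_key 0.59 [210. 222. 248. 254.] 671
side large_block_notch 0.78 [153. 220. 174. 240.] 392
side small_block_notch 0.91 [225. 217. 242. 236.] 340
side tray_pocket 0.89 [341. 323. 387. 362.] 1011
side tray_pocket 0.49 [221. 215. 246. 238.] 352
side large_block_center 0.77 [149. 217. 174. 241.] 457
side small_block_center 0.76 [224. 218. 247. 239.] 347
top heater_key 0.89 [222. 238. 259. 269.] 541
top heater_key 0.22 [351. 232. 362. 249.] 170
top large_block_notch 0.73 [201. 287. 221. 315.] 328
top small_block_notch 0.83 [230. 235. 250. 255.] 224
top large_block_center 0.83 [199. 293. 218. 310.] 314
top small_block_center 0.57 [229. 240. 250. 254.] 249
```

View pics/tray.png

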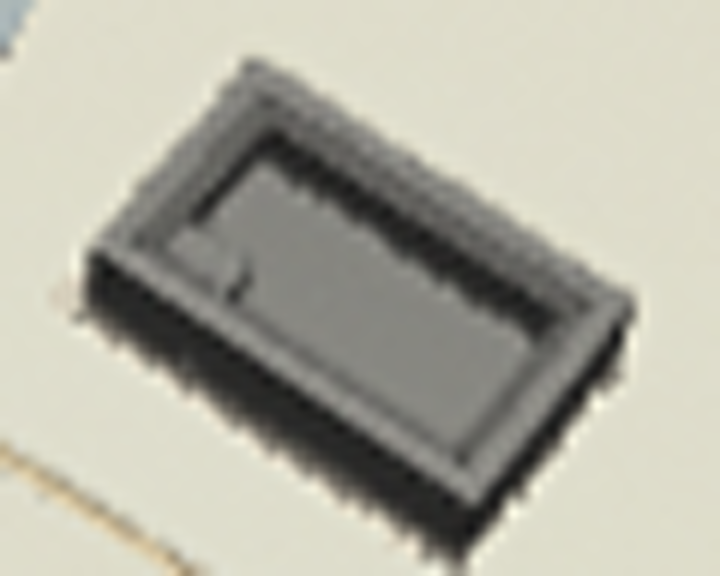

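Run:
```python
from fit import *
import glob
for n in("side","top"):
    c=np.load(n+"1.npy",allow_pickle=True).item(); W=c["W"]; x,y,z=W[...,0],W[...,1],W[...,2]
    # coordinates in the large-block frame, heater frame
    for nm,p in (("large",(435.4,373.3,28)),("heater",(586.8,162.3,-3.7)),("tray",(486.5,-426.1,-2.1))):
        a=np.radians(p[2]); X=(x-p[0])*np.cos(a)+(y-p[1])*np.sin(a); Y=-(x-p[0])*np.sin(a)+(y-p[1])*np.cos(a)
        k=(abs(X)<130)&(abs(Y)<130)&(z>12)&(z<320)
        g=[[int(np.nanmax(np.r_[-9,z[k&(X>=i)&(X<i+20)&(Y>=j)&(Y<j+20)]])) for j in range(-120,120,20)] for i in range(-120,120,20)]
        print(n,nm); print("\n".join(" ".join("%4d"%q for q in r) for r in g))
```

```text
side large
  24   15   -9   -9   -9   -9   -9   -9   -9   -9   -9   -9
  18   -9   -9   -9   -9   -9   -9   -9   -9   -9   -9   -9
  -9   -9   -9   -9   -9   -9   -9   -9   -9   -9   -9   -9
  -9   -9   -9   -9   -9   -9   -9   -9   -9   -9   -9   -9
  -9   -9   -9   46   51   51   49   -9   -9   -9   -9   -9
  -9   -9   -9   53   54   53   53   55   24   -9   -9   -9
  -9   -9   -9   53   52   53   53   56   47   -9   -9   -9
  -9   -9   -9   52   49   51   47   51   -9   -9   -9   -9
  -9   -9   -9   -9   -9   -9   -9   -9   -9   -9   -9   -9
  -9   -9   -9   -9   -9   -9   -9   -9   -9   -9   -9   -9
  73   61   -9   -9   -9   -9   -9   -9   -9   -9   -9   -9
 114   65   63   63   -9   -9   -9   -9   -9   -9   -9   -9
side heater
  -9   -9   -9   -9   -9   -9   -9   -9   -9   -9   -9   -9
  -9   -9   -9   -9   -9   -9   -9   -9   -9   -9   -9   -9
  -9   -9   26   35   35   30   34   33   29   -9   -9   -9
  -9   -9   39   41   42   39   40   40   35   22   -9   -9
  -9   -9   44   55   70   64   76   46   44   40   -9   -9
  -9   -9   42   69   74   72   71   72   45   -9   -9   
[... 2582 characters left out ...]
   -9   -9   -9   -9   -9   -9   -9   45
  -9   -9   -9   -9   -9   -9   -9   -9   -9   -9   -9   42
  -9   -9   -9   -9   -9   -9   -9   -9   -9   -9   -9   -9
  -9   -9   -9   -9   -9   -9   -9   -9   -9   -9   -9   -9
  -9   -9   -9   30   -9   -9   -9   -9   -9   -9   -9   -9
  -9   -9   -9   31   -9   -9   -9   -9   -9   -9   -9   -9
  -9   -9   -9   31   -9   -9   -9   -9   -9   -9   -9   -9
  -9   -9   -9   27   -9   -9   -9   -9   -9   -9   -9   -9
  57   58   51   -9   -9   -9   -9   -9   -9   -9   -9   -9
  58   59   60   -9   -9   -9   -9   -9   -9   -9   -9   -9
  61   63   57   -9   -9   -9   -9   -9   -9   -9   -9   -9
  62   62   58   -9   -9   -9   -9   -9   -9   -9   -9   -9
```

```bash
cat >> h.py <<'E'
def st(): 
    s=robot.read_state(); print("t%.1f tcp"%s["clock"],np.round(s["tcp_pos"],1),"w%.1f gf%.0f"%(s["grip_width"],s["gripper_force"]),"F",np.round(s["ft_force"],1),"T",np.round(s["torque"],2),"q",np.round(s["joint_positions"]).astype(int)); return s
def gp(p,dy=-2.5):
    a=np.radians(p[2]); return np.array([p[0]-np.sin(a)*dy,p[1]+np.cos(a)*dy])
HEAT=np.array([586.8,162.3,-3.7]); LARGE=np.array([435.4,373.3,28.]); TRAY=np.array([486.5,-426.1,-2.1])
E
python3 - <<'E'
from h import *
g=gp(HEAT); robot.move_gripper(60)
robot.move_joints([-17,0,0,90,0,90,-20]); st()
for s in (R(HEAT[2]),R(HEAT[2]+180)):
    q=robot.solve_ik([*g,200],s); print(None if q is None else np.round(q))
robot.movep([*g,200],R(HEAT[2])); st()
robot.servo_line([*g,85],v=150); st()
E
```

```text
t4.7 tcp [404.9 105.1 358.6] w60.1 gf0 F [-0.2 -0.1 -0.5] T [0.   0.03 0.01] q [-17   0   0  90   0  90 -20]
[-17.  26.   1.  80.  -0.  75. -20.]
[ -8.  26. -14.  79.   6.  75. 155.]
t5.6 tcp [587.  160.1 201.9] w60.4 gf0 F [ 0.4 -0.3 -0.2] T [ 0.01 -0.01 -0.05] q [-17  26   1  80   0  75 -20]
t6.5 tcp [587.7 160.1  86.5] w60.3 gf0 F [0.9 0.3 0.6] T [-0.01  0.03 -0.  ] q [-17  31   0  88   0  61 -20]
```

Run:
```python
from h import *
c,W=cap("side"); save(c,"ap.png",(195,190,265,250),9)
g=gp(HEAT)
print(robot.servo_line([*g,34],v=40,until_force=8)); s=st()
```

```text
True
t7.7 tcp [586.3 159.7  37.1] w60.3 gf2 F [-0.8  0.3  4.4] T [-0.05  0.08  0.03] q [-17  34   0  91   0  55 -20]
```

View pics/ap.png

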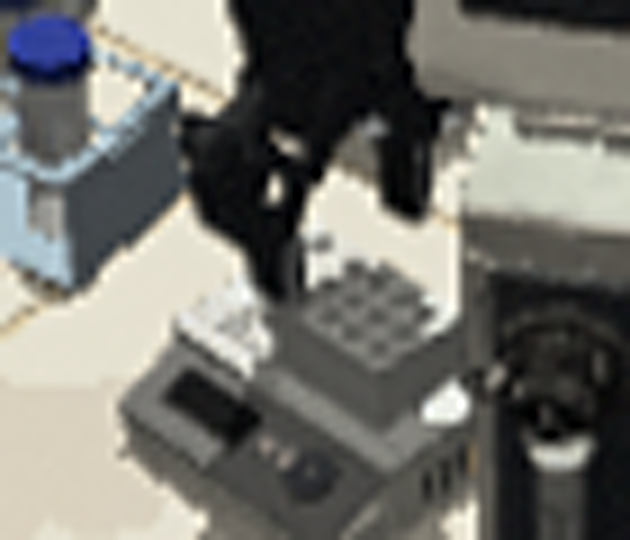

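Run:
```python
from h import *
g=gp(HEAT)
robot.servo_line([*g,41],v=40); st()
robot.move_gripper(40,25); st(); robot.dwell(.2); st()
```

```text
t8.0 tcp [586.8 159.9  41.1] w60.3 gf0 F [-0.2 -0.3 -0.5] T [-0.02  0.01  0.01] q [-17  34   0  90   0  56 -20]
t8.2 tcp [589.6 159.5  42. ] w45.8 gf31 F [ 6.2 -1.3  1. ] T [-0.07 -1.18 -0.06] q [-17  34   0  90   0  56 -20]
t8.4 tcp [589.7 159.4  42. ] w45.4 gf31 F [ 5.3 -0.7  0.7] T [-0.04 -1.23 -0.07] q [-17  34   0  90   0  56 -20]
```

Run:
```python
from h import *
g=gp(HEAT); g[0]=589.8
robot.move_gripper(40,70)
robot.servo_line([*g,41],v=40); robot.dwell(.2); st()
robot.servo_line([*g,50],v=40); st()
robot.servo_line([*g,75],v=60); st()
robot.servo_line([*g,120],v=120); st()
c,W=cap("side"); save(c,"lift.png",(195,180,265,240),9); c,W=cap("top")
```

```text
t9.1 tcp [589.8 159.5  42.2] w44.8 gf74 F [-0.5 -1.2  6.6] T [-0.22 -0.12 -0.12] q [-17  34   0  90   0  56 -20]
t9.5 tcp [589.7 159.3  49.8] w44.8 gf73 F [ 2.9 -0.4 -1.1] T [-0.24 -0.65 -0.03] q [-17  34   0  90   0  57 -20]
t10.1 tcp [588.4 160.1  74.4] w45.0 gf73 F [-0.7 -0.5 -3.9] T [ 0.01 -0.02 -0.02] q [-17  32   0  88   0  60 -20]
t10.6 tcp [589.3 159.7 119.6] w44.8 gf73 F [-0.3  0.8 -4. ] T [ 0.01  0.02 -0.  ] q [-17  30   1  86   0  65 -20]
```

View pics/lift.png

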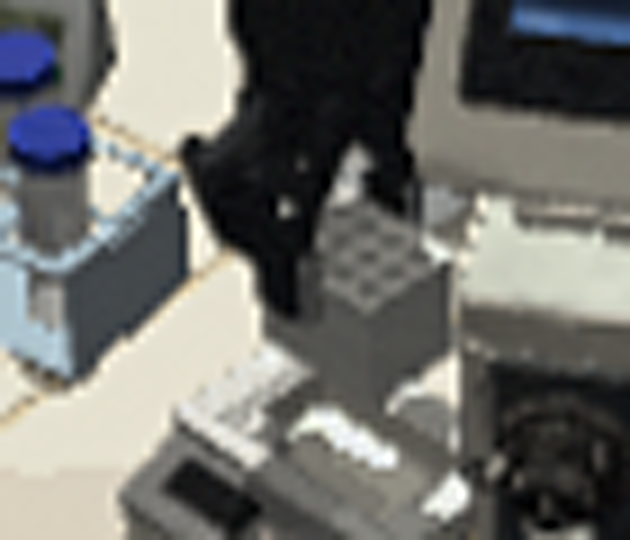

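```bash
cat >> h.py <<'E'
TRAY[:]=[489.4,-426.2,-2.1]
E
python3 - <<'E'
from h import *
g=gp(HEAT); g[0]=589.8
robot.servo_line([*g,400],v=300); s=st()
robot.move_joints([-17,-8,0,85,0,103,-20]); st()
robot.move_joints([39,-8,0,85,0,103,38]); st()
t=gp(TRAY)
q=robot.solve_ik([*t,420],R(TRAY[2])); print(np.round(q))
robot.movep([*t,420],R(TRAY[2])); st()
robot.servo_line([*t,110],v=250); robot.dwell(.3); st()
for n in("top","side"):
    c,W=cap(n); c["W"]=W; np.save(n+"2.npy",c,allow_pickle=True)
    if n=="side": save(c,"over.png",(310,270,410,350),7)
st()
E
```

```text
t11.8 tcp [589.3 159.7 398.1] w45.1 gf73 F [-0.3  1.1 -3.9] T [ 0.   -0.01 -0.08] q [-18  25   1  53  -1 102 -20]
t12.8 tcp [332.1  83.7 446.8] w44.8 gf73 F [-0.2 -0.5 -3.3] T [-0.01 -0.03  0.02] q [-17  -8   0  85   0 103 -20]
t14.0 tcp [ 255.7 -227.2  447.1] w44.4 gf73 F [ 0.1  0.5 -2.6] T [-0.04 -0.01 -0.  ] q [ 39  -8   0  85   0 103  38]
[ 39.  33.   2.  38.  -1. 109.  38.]
t15.2 tcp [ 489.4 -427.8  421.2] w45.0 gf73 F [-0.  -0.2 -2.9] T [ 0.01  0.05 -0.02] q [ 39  33   2  38  -1 109  38]
t16.9 tcp [ 489.6 -429.   110.7] w44.9 gf73 F [-0.5 -0.3 -3.5] T [0.01 0.05 0.  ] q [39 34  1 79 -1 67 38]
t17.0 tcp [ 489.4 -428.8  110.3] w44.9 gf73 F [ 0.1  0.2 -4.6] T [0.03 0.02 0.06] q [39 34  1 79 -1 67 38]
```

View pics/over.png

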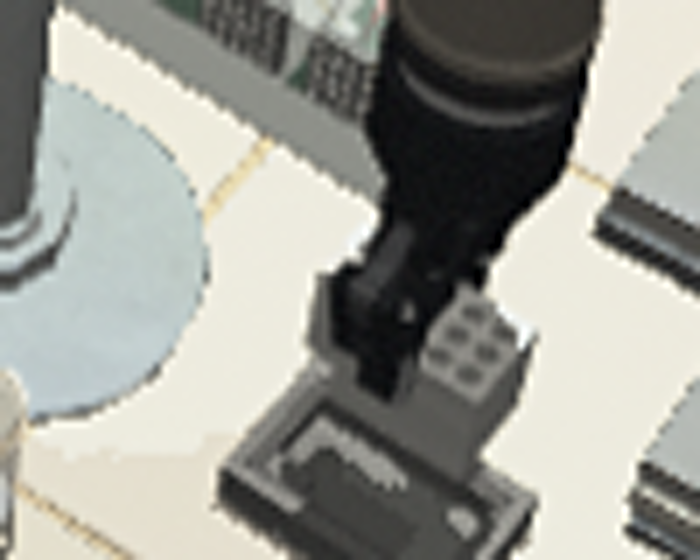

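```bash
cat > held.py <<'E'
from rfit import *
def hfit(c,z0,p0,zlo,dark=.17,half=(22,20),ret=False):
    """fit x,y of a held block (yaw known), gripper pixels left out"""
    mod=regions_block(z0,[],zlo)
    u,v=np.round(project(c,np.array([[p0[0],p0[1],z0+25]]))[0]).astype(int); b=(u-half[0],v-half[1],u+half[0]+1,v+half[1]+1)
    I=c["color"][b[1]:b[3],b[0]:b[2]]/255.; d=cv2.dilate((I.max(2)<dark).astype(np.uint8),np.ones((3,3)))
    ok=(d==0).ravel(); I=I.reshape(-1,3)
    def cost(xy):
        A=frac(c,mod([xy[0],xy[1],np.radians(p0[2])],c),b,4)[ok]; J=I[ok]
        X=np.linalg.lstsq(A,J,rcond=1e-6)[0]; X[0]=[.87,.86,.8]
        e=((A@X-J)**2).sum(1); w=np.minimum(e,.12); return w.sum()
    best=min(((cost([p0[0]+i,p0[1]+j]),i,j) for i in range(-9,10,3) for j in range(-9,10,3)))
    o=minimize(cost,[p0[0]+best[1],p0[1]+best[2]],method="Nelder-Mead",options=dict(initial_simplex=np.array([[0,0],[3,0],[0,3.]])+[p0[0]+best[1],p0[1]+best[2]],xatol=.03))
    return np.round(o.x,2),round(o.fun,2),best
E
python3 - <<'E'
from held import *
for n in("top","side"):
    c=np.load(n+"2.npy",allow_pickle=True).item()
    for zz in (86,): print(n,hfit(c,zz,(489.5,-426.2,-2.1),zz))
    u,v=np.round(project(c,np.array([[489,-426,100]]))[0]).astype(int)
    im=c["color"][v-24:v+24,u-30:u+30,::-1]; im=cv2.resize(im,None,fx=8,fy=8,interpolation=cv2.INTER_CUBIC)
    for p,col in (((489.5,-426.2,-2.1),(0,0,255)),):
        for z in (86,136):
            q=((project(c,place(L,[p[0],p[1],np.radians(p[2])],z))-[u-30,v-24]+.5)*8); cv2.polylines(im,[np.round(q).astype(np.int32)],True,col,1)
    globals()[n]=im
cv2.imwrite("pics/ov2.png",np.vstack([top,side])[:, :])
E
python3 -c "
import cv2;a=cv2.imread('pics/ov2.png');h=a.shape[0]//2;import numpy as np;cv2.imwrite('pics/ov3.png',np.hstack([a[:h,40:440],a[h:,40:440]]))"
```

```text
top (array([ 480.45, -425.54]), np.float64(134.23), (np.float64(134.5439649759246), -9, 0))
side (array([ 476.3 , -436.22]), np.float64(54.98), (np.float64(57.881128633559584), -9, -9))
```

View pics/ov3.png

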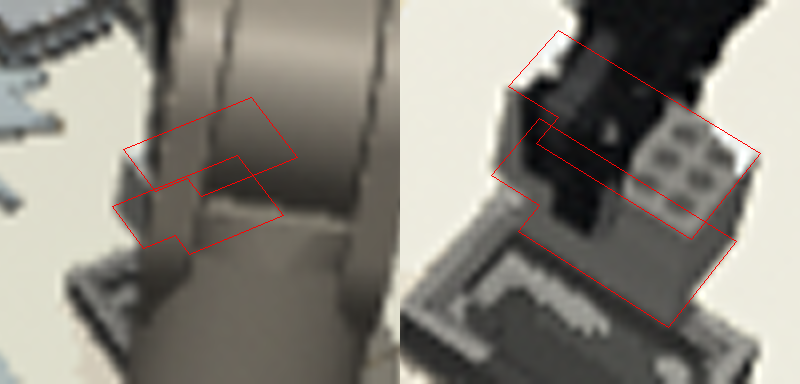

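Run:
```python
from h import *
t=gp(TRAY); t[0]-=.3
robot.servo_line([*t,56],v=120); robot.dwell(.2); st()
for z in (48,44,40,36,32,29):
    r=robot.servo_line([*t,z],v=30,until_force=14); st()
    if r: break
```

```text
t17.8 tcp [ 489.8 -429.4   57.4] w44.8 gf73 F [-0.1  0.8 -3.4] T [ 0.03 -0.03 -0.02] q [39 37  1 82 -1 61 38]
t18.2 tcp [ 488.7 -428.4   47.5] w44.8 gf73 F [-0.2  0.9 -3.2] T [-0.01 -0.   -0.06] q [39 38  1 83 -1 60 38]
t18.5 tcp [ 488.8 -428.5   43.6] w44.8 gf73 F [-0.1  0.2 -3.3] T [-0.01 -0.03 -0.05] q [39 38  1 83 -1 59 38]
t18.8 tcp [ 488.7 -428.5   39.6] w44.8 gf73 F [ 0.1  0.4 -3.2] T [ 0.02 -0.05 -0.  ] q [39 38  1 83 -1 59 38]
t19.1 tcp [ 488.8 -428.5   35.6] w44.9 gf73 F [ 0.5  0.8 -3. ] T [ 0.03 -0.03  0.05] q [39 38  1 83 -1 58 38]
t19.4 tcp [ 488.8 -428.5   31.6] w45.0 gf73 F [-0.4 -0.2 -3.6] T [-0.06  0.04  0.01] q [39 39  1 83 -1 58 38]
t19.6 tcp [ 489.7 -429.3   30.2] w45.1 gf73 F [-0.4  0.3  1.4] T [ 0.13  0.23 -0.02] q [39 39  1 83 -1 58 38]
```

```bash
cat >> h.py <<'E'
LARGE[:]=[437.1,373.3,28.]
E
python3 - <<'E'
from h import *
s=robot.read_state(); t=np.array(s["tcp_pos"][:2])
robot.move_gripper(62,70); robot.dwell(.2); st()
robot.servo_line([*t,60],v=80); st()
robot.servo_line([*t,420],v=350)
c,W=cap("side"); c["W"]=W; np.save("side3.npy",c,allow_pickle=True)
robot.move_joints([39,-8,0,85,0,103,38]); 
robot.move_joints([-41,-8,0,85,0,103,-14])
for n in("side","top"):
    c,W=cap(n); c["W"]=W; np.save(n+"4.npy",c,allow_pickle=True)
g=gp(LARGE)
robot.movep([*g,150],R(LARGE[2])); st()
robot.servo_line([*g,60],v=150); robot.dwell(.2); st()
print(robot.servo_line([*g,25],v=60,until_force=10)); robot.dwell(.1); st()
robot.move_gripper(40,25); st(); robot.move_gripper(40,70); robot.dwell(.2); st()
E
python3 - <<'E'
import sys; sys.path.insert(0,".")
import os; os.chdir(".")
from rfit import *
S4={n:np.load(n+"4.npy",allow_pickle=True).item() for n in("side","top")}; V=S4["side"]
print("large side",rfit([V],regions_block(0,[]),(437,373),4,25,(17,14),(28,)))
print("small in tray",rfit([V],regions_block(6,[],24),(488.5,-426),4,40,(11,9),(-2,)))
k=topmask(V,(488.5,-426),56,60,9,3); print("top z",np.nanmedian(V["W"][k][:,2]))
E
```

```text
t20.1 tcp [ 489.  -428.7   28.9] w62.0 gf0 F [ 0.2 -0.4 -0.3] T [0.03 0.01 0.03] q [39 39  1 84 -1 58 38]
t20.7 tcp [ 490.  -429.5   60.8] w62.0 gf0 F [0.1 0.  0.2] T [ 0.04  0.02 -0.02] q [39 37  1 82 -1 61 38]
t26.4 tcp [439.  371.5 151.6] w62.1 gf0 F [-0.4  0.3  0.1] T [-0.01 -0.01  0.02] q [-42  24   0  90   0  66 -14]
t27.3 tcp [439.1 371.8  61.4] w61.6 gf0 F [ 0.2 -0.5 -0.1] T [-0.   -0.09  0.06] q [-42  29   0  96   0  55 -14]
False
t28.1 tcp [438.7 371.4  25.5] w61.8 gf0 F [-0.7  0.2  0.4] T [ 0.02 -0.    0.02] q [-42  32   0  97   0  51 -14]
t28.4 tcp [439.3 371.7  25.9] w45.5 gf28 F [0.9 1.6 2.7] T [ 0.1  -0.18  0.05] q [-42  32   0  97   0  51 -14]
t28.9 tcp [439.4 371.8  26.1] w45.1 gf75 F [ 0.4 -0.4  5.7] T [ 0.03 -0.14  0.05] q [-42  32   0  97   0  51 -14]
large side [436.79 372.6   27.28  21.79]
small in tray [ 489.66 -426.31   -1.64   27.63]
top z 54.856380652387884
```

Run:
```python
from h import *
g=gp(LARGE)
robot.servo_line([*g,40],v=50); st()
robot.servo_line([*g,230],v=250); st()
h=[589.7,159.8]
robot.movep([*h,230],R(HEAT[2])); robot.dwell(.2); st()
robot.servo_line([*h,130],v=200); robot.dwell(.2); st()
for n in("top","side"):
    c,W=cap(n); c["W"]=W; np.save(n+"5.npy",c,allow_pickle=True)
# side overlay of predicted block
from fit import *
c=np.load("side5.npy",allow_pickle=True).item(); s=robot.read_state(); t=s["tcp_pos"]; z0=t[2]-26
ims=[]
u,v=np.round(project(c,np.array([[589,162,100]]))[0]).astype(int)
for ov in (0,1):
    im=cv2.resize(c["color"][v-26:v+30,u-24:u+24,::-1],None,fx=8,fy=8,interpolation=cv2.INTER_CUBIC)
    if ov:
        for poly,z,y0 in ((L,z0,0),(L,z0+50,0),(rect(28.5,45.5),42,1),(rect(24.5,41.5),18,1)):
            p=[590,162.1,np.radians(-3.7)]
            q=(project(c,place(poly,p,z))-[u-24,v-26]+.5)*8; cv2.polylines(im,[np.round(q).astype(np.int32)],True,(0,0,255) if y0==0 else (0,200,0),1)
    ims.append(im)
cv2.imwrite("pics/ov5.png",np.hstack(ims))
```

```text
t29.3 tcp [437.7 370.7  39.5] w44.8 gf73 F [ 0.3 -0.4 -5. ] T [-0.01 -0.02  0.04] q [-42  31   0  97   0  53 -14]
t30.2 tcp [437.2 370.1 228. ] w45.0 gf73 F [-0.5  0.4 -6. ] T [-0.03  0.05 -0.02] q [-42  21   0  83   0  77 -14]
t31.4 tcp [588.8 162.5 229.9] w44.7 gf73 F [ 0.4 -0.2 -4.8] T [0.01 0.01 0.05] q [-25  25  12  77  -5  79 -17]
t32.3 tcp [591.3 160.2 132.2] w44.6 gf73 F [ 0.1  0.  -4.9] T [-0.1   0.03 -0.01] q [-24  29  11  85  -6  66 -16]
```

View pics/ov5.png

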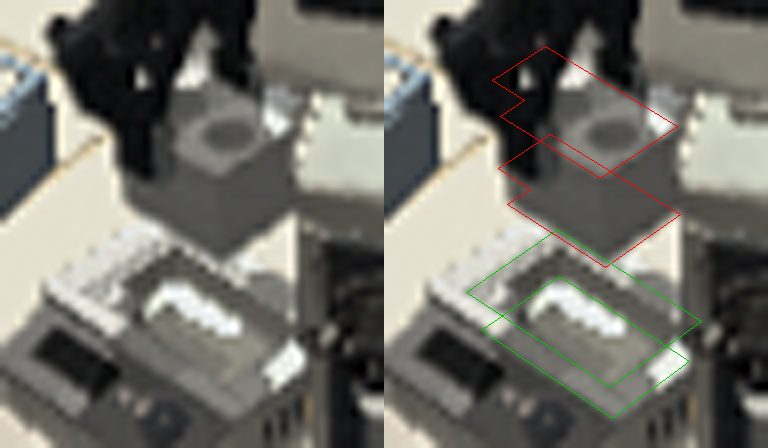

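Run:
```python
from h import *
h=[589.7,159.7]
robot.servo_line([*h,80],v=120); robot.dwell(.3); s=st()
h=[h[0]+589.7-s["tcp_pos"][0],h[1]+159.6-s["tcp_pos"][1]]; print(h)
for z in (72,66,62,58,54,50,46,43):
    r=robot.servo_line([*h,z],v=30,until_force=14); st()
    if r: break
```

```text
t33.2 tcp [590.4 159.9  81. ] w44.5 gf73 F [ 0.6 -0.1 -5.4] T [-0.    0.02 -0.02] q [-24  32  11  88  -6  60 -15]
[np.float64(589.0351547722016), np.float64(159.43649585532074)]
t33.7 tcp [588.6 159.3  71.5] w44.5 gf73 F [ 0.2 -0.4 -4.6] T [ 0.    0.03 -0.02] q [-24  32  11  89  -7  59 -15]
t34.0 tcp [588.8 159.4  65.7] w44.8 gf73 F [ 0.4  0.2 -5.1] T [-0.02 -0.02  0.02] q [-24  33  11  89  -7  59 -15]
t34.3 tcp [589.9 159.5  62. ] w44.9 gf73 F [ 1.9  0.3 -6.8] T [ 0.1  -0.59 -0.02] q [-24  33  10  90  -7  58 -15]
t34.6 tcp [590.  159.4  57.9] w44.8 gf73 F [ 3.6  0.4 -7.3] T [ 0.03 -0.98 -0.1 ] q [-24  33  10  90  -7  58 -15]
t34.9 tcp [590.  159.4  54.1] w44.5 gf73 F [ 4.6 -0.1 -5.9] T [ 0.06 -1.17 -0.08] q [-24  33  10  90  -7  57 -15]
t35.1 tcp [590.  159.3  50.1] w44.7 gf73 F [ 4.9 -0.4 -5.7] T [-0.05 -1.24 -0.1 ] q [-24  34  10  90  -7  57 -15]
t35.4 tcp [590.  159.3  46. ] w44.7 gf74 F [ 4.7  0.3 -4.9] T [ 0.02 -1.28 -0.07] q [-24  34  10  90  -7  56 -15]
t35.7 tcp [590.1 159.5  44.1] w44.7 gf74 F [ 3.2 -1.   2.7] T [-0.11 -0.76 -0.06] q [-24  34  10  90  -7  56 -15]
```

Run:
```python
from h import *
h=[591.0,159.4]
robot.servo_line([*h,43.5],v=20); robot.dwell(.2); st()
robot.move_gripper(60,70); robot.dwell(.2); s=st()
t=s["tcp_pos"]
robot.servo_line([t[0],t[1],85],v=60); st()
robot.servo_line([t[0],t[1],300],v=300)
robot.move_joints([-17,-8,0,85,0,103,-20]); robot.dwell(.3); st()
from rfit import *
cc={}
for n in("side","top"): c,W=cap(n); c["W"]=W; cc[n]=c
V=cc["side"]; M=regions_block
print("large in heater",rfit([V],M(18,[],42),(590,162),4,55,(10,8),(-3,)), "before(small)",[588.88,159.63,-4.06])
print("small in tray",rfit([V],M(6,[],24),(488.5,-426),4,40,(11,9),(-2,)))
for nm,xy,z,yaw in(("large",(590,162),68,-3.7),("small",(489,-426),56,-2)):
    for n,c in cc.items():
        W=c["W"]; a=np.radians(yaw); X=(W[...,0]-xy[0])*np.cos(a)+(W[...,1]-xy[1])*np.sin(a); Y=-(W[...,0]-xy[0])*np.sin(a)+(W[...,1]-xy[1])*np.cos(a)
        k=(abs(X)<17)&(abs(Y)<34)&(abs(W[...,2]-z)<12); p=W[k]
        A=np.c_[X[k],Y[k],np.ones(k.sum())]; print(nm,n,k.sum(),"med z",np.round(np.median(p[:,2]),1),"plane",np.round(np.linalg.lstsq(A,p[:,2],rcond=None)[0],3))
for l,q in(("bottle_3",(725,274)),("tape_roll",(387,196)),("beaker",(385,-288))):
    for n in("side","top"):
        r=models.regions_of(n,l)[:1]
        if r: p=cc[n]["W"][r[0]["mask"]]; print(l,n,np.round(np.nanmedian(p,0)))
```

```text
t36.1 tcp [590.2 159.4  44.2] w44.7 gf75 F [-0.2 -0.7  5.7] T [-0.15 -0.25 -0.03] q [-24  34  10  90  -7  56 -15]
t36.6 tcp [590.6 159.5  43.2] w60.5 gf0 F [-0.6  0.6  0.5] T [ 0.05 -0.02  0.02] q [-24  34  10  90  -7  56 -15]
t37.5 tcp [590.3 159.4  84.7] w60.0 gf0 F [-0.4 -0.6  0.5] T [-0.03  0.    0.  ] q [-24  32  11  88  -6  61 -15]
t39.8 tcp [331.8  83.6 446.8] w60.1 gf0 F [-0.1 -0.6 -0.4] T [ 0.06 -0.02 -0.03] q [-17  -8   0  85   0 103 -20]
large in heater [588.85 160.29  -3.19  16.45] before(small) [588.88, 159.63, -4.06]
small in tray [ 489.66 -426.31   -1.64   27.6 ]
large side 113 med z 66.4 plane [-2.3000e-02  9.0000e-03  6.5939e+01]
large top 88 med z 65.3 plane [-3.5000e-02  2.7000e-02  6.5069e+01]
small side 223 med z 55.0 plane [ 8.0000e-03 -2.0000e-03  5.4348e+01]
small top 50 med z 52.5 plane [-1.3000e-02  6.1000e-02  5.3428e+01]
bottle_3 side [724. 265.  89.]
bottle_3 top [725. 281.  87.]
tape_roll top [385. 201.  16.]
beaker side [ 384. -288.   40.]
beaker top [ 368. -268.   35.]
```

```bash
python3 -c "
from cell import robot
print(robot.sign_off())"
```

```text
the job is handed in; nothing more can be done
None
```

I handed the job in at about 40 s: the small-hole block is in the tray and the large-hole block in the heater, both down on the pocket floor by tool height and released. The bottle, beaker and tape roll appear unmoved. The sign-off returned no verdict.

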